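# Hold the soap press lever's hinge lined up for its pin

## Robot

A 6-joint arm with a two-finger parallel gripper is mounted at the origin on the work surface. World frame = base frame: x ahead of the robot, y to its left, z up, the work surface at z = 0. Lengths are in m, angles in rad, forces in N, time in s.
With the tool pointing down it reaches from about 0.275 to 0.85 m from the base axis. Payload 5.2 kg.
Tool frame: the origin (TCP) lies between the finger pads; the fingertips stand 11 mm ahead of it and the grasp point (between the pads) lies 8 mm behind it; z points along the fingers, y is the line along which they close (so a half turn about z gives the same grasp; the last joint's range is limited). The gripper opens to 85 mm and grips with 20 to 120 N. Pads are 22 mm wide; open, the fingers measure 114 mm over their backs; the gripper's body (76 mm by 85 mm) begins 54 mm behind the grasp point. The pads swing forward as they close: fully open they stand 13 mm farther back than shut.
Start: joints at [1.004, 0.259, 1.535, -0, 1.348, -0.203], TCP at [0.196, 0.514, 0.242] pointing down, gripper open.
Joint ranges: [-3.14, 3.14], [-0.91, 2.08], [0.19, 2.58], [-1.22, 4.36], [0.22, 2.71], [-3.12, 3.12]. Speed limits (rad/s): [2.57, 2.57, 3.14, 3.14, 3.14, 3.14].

## Interface

Orientations are given as a unit quaternion [x, y, z, w].
In Python, from bench import r, cams gives the robot as it stands.
- The arm moves only by the shell command python3 -m inch 'ROWS'. ROWS is JSON, a list of rows, each a list of 3 entries, a list of its own where there are three numbers: the opening, from 0 (shut) to 1 (fully open), then the shift along the tool's x, y, z in m, then the turn about the tool's z in degrees. A call has 1 to 8 rows; each row is the pose to reach, as a shift and turn from the pose commanded when the call began, along the tool's axes at that moment; what a row does not reach only later rows make up. A row lasts 1/12 s, in which the tool goes at most 41.7 mm and 7.16 degrees, less where a joint would pass 70% of its speed; a pose out of reach is approached as far as the arm can. A call with a gripper value outside its range is refused whole. The fingers move at their own pace and stop on an object; the grip force is fixed at half the most. Time passes only in rows, so rows that repeat a pose let the fingers close. It gives the time, the measured TCP pose, the force, the opening and the grip force at its end, in the units of the state.
- r.state(): the state, without advancing time (a new reading comes with each control period).
- cams.camera(name): name is "side" or "top"; returns a dict with "image" (400x640x3 uint8, red, green, blue), "K" (3x3 intrinsics, pixels), "k1" (the pictures are not rectified: a ray, as slopes to the right and down, at radius r is drawn at 1 + k1 r^2 times it, then the intrinsics apply), "extrinsics" (4x4, takes a point from camera to world coordinates). Camera axes: x right, y up, looking along -z (the intrinsics and any distortion apply to the point x, -y, -z); pixel columns grow to the right and rows downward; lengths in m; the calibration is good to about 2 mm. A picture is of the moment at which its call begins. There is no depth.
- r.sign_off(): hands the job in; it is judged then, once.
The state is a dict: "t": time; "joint_pos": joint angles; "joint_vel": joint speeds; "joint_torque": joint torques, N m; "ee_pos": TCP position; "tool_rot": TCP orientation; "contact_force": force on the tool from outside, world axes, zero at the start; "wrist_torque": the same for the moment, N m; "grip_width": opening from 0.0 (shut) to 1.0 (fully open); "finger_force": force on a finger pad.
Only numpy, scipy, OpenCV 4.12 (cv2) and the standard library are available. Lean on these libraries where they do the work, as an engineer would, in place of code of your own. Each camera call takes 0.05 s, during which the arm holds its last target. There are 200 camera calls.

## Task

The lever of the green soap press lies on the bench with its steel eye flat: roll its round handle a quarter turn along the bench so that the hole lies level, and only then pick it up. Bring the eye in between the two knuckles of the press's fork until the three holes line up for the hinge pin, the lever level and pointing straight out of the fork. Finish while still holding it there in the gripper, not leaning on the press, and leave the pin and the two loose soaps where they are.

Things in the scene. Friction and masses are not known exactly. Their poses are not given: they have to be found in the camera images.
- lever: Press lever, 176 mm long, 0.25 to 0.4 kg: round brown wooden handle, 42 mm diameter, 120 mm long, thin brass bands near its ends, and a steel eye at the front. Origin: middle of the handle on its centre line, 21 mm above the bench while lying. x runs along the handle to the eye; z runs along the eye's hole: straight up at the start, level after a quarter turn either way.
- lever_eye (a point): Centre of the hole in the lever's eye, 100 mm from the lever's origin along its x. Round steel eye, 32 mm outside diameter, 14 mm thick, hole of 15 mm, on a steel shank 22 mm wide and 14 mm thick from the handle's end. All of it narrower than the handle, clear of the bench. Axes as the lever's.
- lever_balance (a point): Balance point of the lever, in the handle, 20 mm from its origin towards the eye. A closed fingertip pressed lightly on top here and drawn sideways rolls the handle; the fingertip travels twice as far as the handle, which moves 33 mm in a quarter turn and stays where it is left. The bench is free for 60 mm to either side.
- press: Green press bolted to the bench, its place and yaw vary. Origin under the centre of its base plate, 170 x 140 mm, 16 mm thick; x from the fork's open end towards the column, y along the fork's holes, z up. Column 50 x 70 mm behind the fork, front face at x = 27 mm, top 137 mm above the bench; on it the fork's two arms, 163 mm above the bench at the top. A short steel ram under the fork ends 112 mm above the bench.
- press_bore (a point): Where the eye's centre belongs: on the axis of the fork's holes, midway between its knuckles, 150 mm above the bench, 20 mm in front of the press's origin; axes as the press's. Two steel knuckles, 34 mm diameter, 10 mm thick, holes of 15 mm, gap between them 22 mm, open to the front (-x), above and below. In place, the lever's origin is 100 mm in front (-x) of this point.
- pin: Bystander: loose brass hinge pin, 8 mm diameter with a 24 mm head, 67 mm tall, standing on its head. Origin under its centre. A colleague puts it in later; leave it alone.
- soap_pink: Bystander: loose pink soap bar 60 x 80 x 30 mm. Origin under its centre.
- soap_teal: Bystander: loose turquoise soap bar 55 x 55 x 35 mm. Origin under its centre.

How it is judged:
By the outcome, as a careful person would: the job done as asked, in the order asked, and still so for the second after the job is handed in, while the arm keeps its last pose, push and grip.
It also fails if it takes over 64 s, if anything falls off the work surface, if the arm or the gripper's body presses on something with over 40 N, if the wrist force passes 120 N, or if a joint passes its speed limit or range.

## Working session

There is one attempt and no reset: what is moved stays moved. The work goes in short steps, Python scripts to look and compute and a shell command to move; the robot and the scene stay as the last step left them, time stands still between calls to the robot, and variables do not carry over. Pictures are saved under pics/ and viewed, at most 10 in all, crops included, and the job is handed in when it is done.

```bash
mkdir -p pics
cat > h.py <<'E'
import numpy as np, cv2
from bench import r, cams
from scipy.spatial.transform import Rotation as R
def ray(c,u,v):
    K=c["K"];E=np.array(c["extrinsics"])
    p=cv2.undistortPoints(np.array([[[u,v]]],float),np.array(K),np.array([c["k1"],0,0,0.]))[0,0] 
    d=E[:3,:3]@np.array([p[0],-p[1],-1]); return E[:3,3],d
def atz(c,u,v,z):
    o,d=ray(c,u,v); return o+d*(z-o[2])/d[2]
def proj(c,P):
    E=np.array(c["extrinsics"]);q=(np.atleast_2d(P)-E[:3,3])@E[:3,:3]
    x=q*[1,-1,-1]
    return cv2.projectPoints(x,np.zeros(3),np.zeros(3),np.array(c["K"]),np.array([c["k1"],0,0,0.]))[0][:,0]
E
python3 - <<'E'
from h import *
import pickle
for n in("top","side"):
    c=cams.camera(n);cv2.imwrite(f"pics/{n}0.png",c["image"][:,:,::-1]);pickle.dump(c,open(n+"0.pkl","wb"))
    print(n,np.round(c["K"],1).tolist(),c["k1"],np.round(c["extrinsics"],3).tolist())
s=r.state();print(s["ee_pos"],R.from_quat(s["tool_rot"]).as_matrix().round(3).tolist(),s["t"])
E
```

```text
top [[463.5, 0.0, 322.0], [0.0, 463.5, 195.9], [0.0, 0.0, 1.0]] -0.025010045325858845 [[0.007, 0.999, -0.043, 0.502], [-1.0, 0.007, -0.009, 0.025], [-0.009, 0.043, 0.999, 1.43], [0.0, 0.0, 0.0, 1.0]]
side [[443.1, 0.0, 315.2], [0.0, 443.1, 201.8], [0.0, 0.0, 1.0]] -0.0034046898808497024 [[0.988, 0.091, -0.122, 0.453], [-0.151, 0.674, -0.723, -0.685], [0.016, 0.733, 0.68, 0.813], [0.0, 0.0, 0.0, 1.0]]
[0.1954363  0.51360519 0.24153701] [[-0.935, 0.356, -0.001], [0.356, 0.935, -0.001], [0.0, -0.002, -1.0]] 0.1
```

View pics/top0.png

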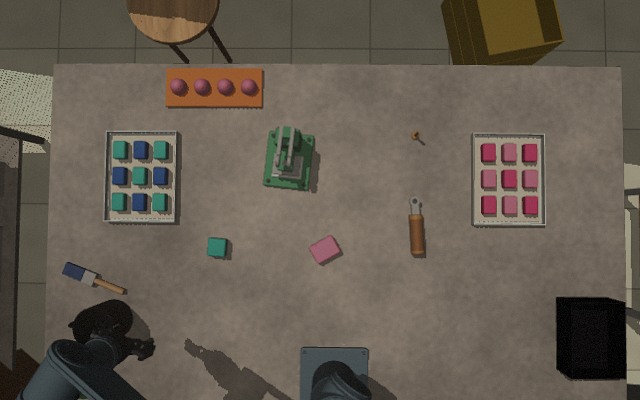

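View pics/side0.png

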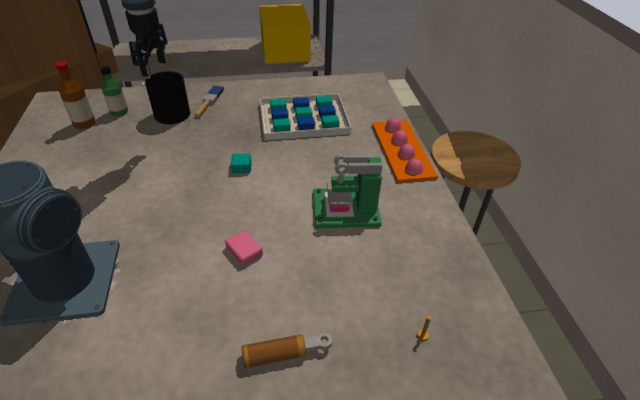

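The top view shows the lever at about (416,225) with its eye at (415,202). The press is at (290,158), the pin at (417,135), the pink soap at (325,250) and the teal soap at (217,247). I'll enlarge the lever and press in one composite.

Run:
```python
import pickle,cv2,numpy as np
t=pickle.load(open("top0.pkl","rb"))["image"][:,:,::-1];s=pickle.load(open("side0.pkl","rb"))["image"][:,:,::-1]
f=lambda im,x,y,w,h,k:cv2.resize(im[y:y+h,x:x+w],None,fx=k,fy=k,interpolation=cv2.INTER_CUBIC)
a=np.hstack([f(t,255,115,75,85,5),f(t,385,185,75,85,5)])[:, :750]
# second row: side press (x300,y145,75x34...) 
b=np.hstack([f(s,305,148,85,85,4)[:170*2,:340],f(s,235,325,102,45,4)[:,:408].repeat(1,0) if 0 else cv2.copyMakeBorder(f(s,235,325,100,45,4),0,160,0,0,0)])
cv2.imwrite("pics/a.png",a);cv2.imwrite("pics/b.png",b);print(a.shape,b.shape)
```

```text
(425, 750, 3) (340, 740, 3)
```

View pics/a.png

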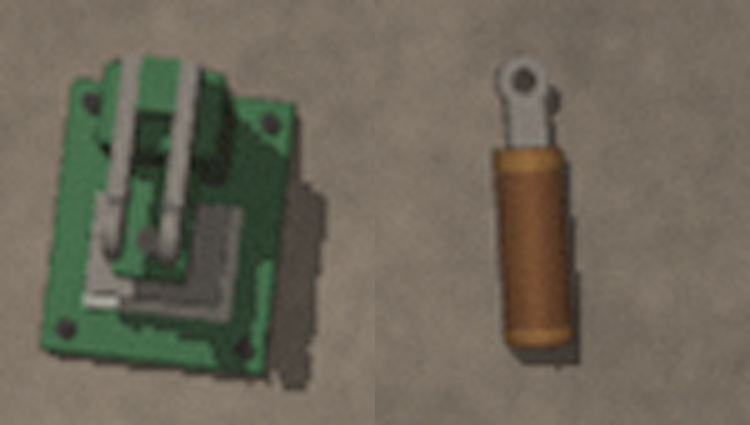

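View pics/b.png

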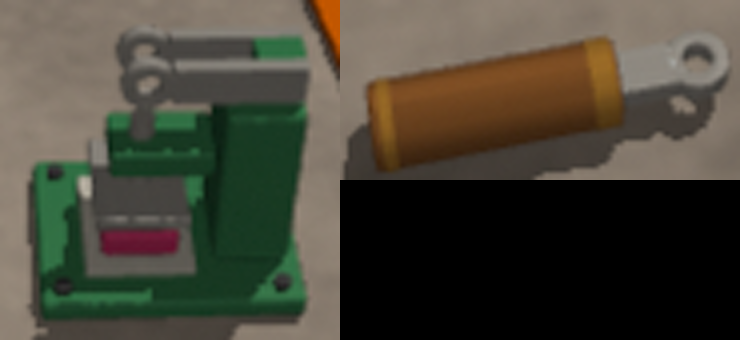

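The crops show these points (crop pixels):

- **Top crop, press:** base corners at (42,350), (268,378), (297,100) and (75,78). The knuckle fronts are at (113,256) and (170,258).
- **Top crop, lever:** eye hole at (523,80), handle end centres at (529,150) and (540,343).
- **Side crop:** near knuckle hole at (149,85), far knuckle hole at (143,47), lever eye at (697,52).

Run:
```python
from h import *
import pickle
from scipy.optimize import least_squares
t=pickle.load(open("top0.pkl","rb"));s=pickle.load(open("side0.pkl","rb"))
q=lambda p,x0,y0,k:np.array([x0+(p[0]+.5)/k-.5,y0+(p[1]+.5)/k-.5])
T=lambda p:q(p,255,115,5); L=lambda p:q((p[0]-375,p[1]),385,185,5); S=lambda p:q(p,305,148,4); M=lambda p:q((p[0]-340,p[1]),235,325,4)
obs=[(t,T((42,350)),(-.085,.07,.016)),(t,T((268,378)),(-.085,-.07,.016)),(t,T((297,100)),(.085,-.07,.016)),(t,T((75,78)),(.085,.07,.016)),
(s,S((149,85)),(-.02,-.021,.15)),(s,S((143,47)),(-.02,.011,.15)),(t,T((113,240)),(-.02,.016,.167)),(t,T((170,242)),(-.02,-.016,.167)),
(s,S((38,163)),(-.085,.07,.016)),(s,S((42,305)),(-.085,-.07,.016)),(s,S((303,305)),(.085,-.07,.016))]
def P(v,l):
    c,n=np.cos(v[2]),np.sin(v[2]);return np.array([v[0]+c*l[0]-n*l[1],v[1]+n*l[0]+c*l[1],l[2]])
f=lambda v:np.concatenate([proj(c,P(v,l))[0]-p for c,p,l in obs])
for k in (0,1):
    o=least_squares(f,[.6,.08,0],loss="soft_l1");
print("press",o.x.round(4),np.degrees(o.x[2]).round(2));print(o.fun.reshape(-1,2).round(1).tolist())
print("bore",P(o.x,(-.02,0,.15)))
lo=[(t,L((523,80)),(.1,0,.028)),(t,L((529,150)),(.06,0,.042)),(t,L((541,345)),(-.06,0,.038)),(s,M((697,52)),(.1,0,.028))]
g=lambda v:np.concatenate([proj(c,P(v,l))[0]-p for c,p,l in lo])
o=least_squares(g,[.5,-.2,0]);print("lever",o.x.round(4),np.degrees(o.x[2]).round(2),o.fun.reshape(-1,2).round(1).tolist());print("bal",P(o.x,(.02,0,.042)),"eye",P(o.x,(.1,0,.021)))
for n,u in(("pink",(325,250)),("teal",(217,247)),("pin",(417,135))): print(n,atz(t,*u,.03))
```

```text
press [ 0.6727  0.1414 -0.1088] -6.23
[[-0.5, -0.1], [-0.3, -0.5], [0.4, 0.3], [-0.3, -0.5], [-0.9, 0.9], [-0.5, 2.2], [0.2, -3.1], [0.4, -2.2], [-2.4, -0.9], [-1.3, 0.3], [0.7, -1.0]]
bore [0.65280682 0.1435815  0.15      ]
lever [ 0.4504 -0.2461  0.0594] 3.4 [[-0.3, -0.3], [0.2, -1.1], [-0.1, 0.0], [-0.9, 0.3]]
bal [ 0.47034227 -0.24486574  0.042     ] eye [ 0.55020109 -0.2401151   0.021     ]
pink [0.39864623 0.0275947  0.03      ]
teal [0.40481079 0.35369776 0.03      ]
pin [ 0.74874016 -0.24944098  0.03      ]
```

```bash
cat >> h.py <<'E'
def need(x,y,z,yaw):
    s=r.state();m=R.from_quat(s["tool_rot"]).as_matrix()
    d=m.T@(np.array([x,y,z])-s["ee_pos"]);a=np.degrees(np.arctan2(m[1,1],m[0,1]))
    t=(-(yaw-a)+90)%180-90
    print("t",round(s["t"],2),"ee",np.round(s["ee_pos"],4),"yaw_y",a.round(2),"shift",d.round(4),"turn",t.round(2),"F",np.round(s["contact_force"],2),"grip",round(s["grip_width"],3),"J",np.round(s["joint_pos"],2))
E
python3 -m inch '[[0,[-0.5296,-0.619,0],0],[0,[-0.5296,-0.619,0],0],[0,[-0.5296,-0.619,0],0],[0,[-0.5296,-0.619,0],0],[0,[-0.5296,-0.619,0],0],[0,[-0.5296,-0.619,0],0],[0,[-0.5296,-0.619,0],0],[0,[-0.5296,-0.619,0],0]]'
python3 -c "
from h import *
need(.47,-.253,.12,93.4)"
```

```text
t: 0.77
ee_pos: [0.3078, 0.1984, 0.2422]
tool_rot: [0.18, 0.984, -0.0, 0.0]
contact_force: [0.6, 0.1, 0.2]
grip_width: 0.005
finger_force: 0.0
t 0.77 ee [0.3078 0.1984 0.2422] yaw_y 69.2 shift [-0.3119 -0.3644  0.1222] turn -24.2 F [0.63 0.09 0.19] grip 0.005 J [ 0.27 -0.09  1.92 -0.    1.31 -0.94]
```

```bash
python3 -m inch '[[0,[-0.312,-0.364,0],-24.2],[0,[-0.312,-0.364,0],-24.2],[0,[-0.312,-0.364,0],-24.2],[0,[-0.312,-0.364,0],-24.2],[0,[-0.312,-0.364,0],-24.2],[0,[-0.312,-0.364,0],-24.2],[0,[-0.312,-0.364,0],-24.2],[0,[-0.312,-0.364,0],-24.2]]' >/dev/null
python3 -c "
from h import *
need(.47,-.253,.08,93.4)"
```

```text
t 1.43 ee [ 0.4079 -0.0775  0.2422] yaw_y 93.33 shift [-0.0518 -0.1788  0.1622] turn -0.07 F [ 0.61  0.51 -0.39] grip -0.004 J [-0.46  0.01  1.83  0.    1.3  -2.09]
```

```bash
python3 -m inch '[[0,[-0.052,-0.179,0.162],0],[0,[-0.052,-0.179,0.162],0],[0,[-0.052,-0.179,0.162],0],[0,[-0.052,-0.179,0.162],0],[0,[-0.052,-0.179,0.162],0],[0,[-0.052,-0.179,0.162],0],[0,[-0.052,-0.179,0.162],0],[0,[-0.052,-0.179,0.162],0]]' >/dev/null
python3 - <<'E'
from h import *
need(.47,-.253,.053,93.4)
a=cams.camera("top")["image"];b=cams.camera("side")["image"]
f=lambda im,x,y,w,h,k:cv2.resize(im[y:y+h,x:x+w,::-1],None,fx=k,fy=k,interpolation=cv2.INTER_CUBIC)
cv2.imwrite("pics/c.png",np.hstack([f(a,365,170,100,110,4),f(b,235,270,100,110,4)]))
E
```

```text
t 2.1 ee [ 0.4691 -0.2514  0.0776] yaw_y 93.22 shift [-0.0009 -0.0018  0.0246] turn -0.18 F [-0.04  0.03  0.86] grip 0.001 J [-0.7   0.4   1.78  0.    0.97 -2.33]
```

View pics/c.png

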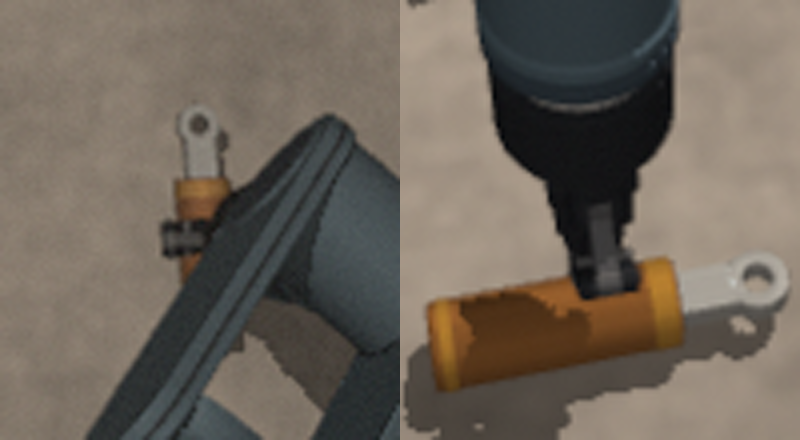

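The closed fingertip hovers over the handle near the balance point (side crop about (605,290)). I'll lower it slowly and watch the force.

```bash
python3 -m inch '[[0,[-0.001,-0.002,0.02],0],[0,[-0.001,-0.002,0.022],0],[0,[-0.001,-0.002,0.0235],0],[0,[-0.001,-0.002,0.0235],0]]'; python3 -m inch '[[0,[0,0,0.001],0],[0,[0,0,0.001],0],[0,[0,0,0.001],0]]';  python3 -c "
from h import *
need(.47,-.253,.053,93.4)"
```

```text
t: 2.53
ee_pos: [0.4716, -0.2523, 0.058]
tool_rot: [-0.03, 1.0, -0.0, 0.0]
contact_force: [1.2, 0.2, -0.4]
grip_width: 0.0
finger_force: 0.0
t: 2.78
ee_pos: [0.4718, -0.2531, 0.0566]
tool_rot: [-0.029, 1.0, -0.0, 0.0]
contact_force: [0.2, -0.4, -0.0]
grip_width: -0.002
finger_force: 0.0
t 2.78 ee [ 0.4718 -0.2531  0.0566] yaw_y 93.37 shift [0.0018 0.0002 0.0036] turn -0.03 F [ 0.24 -0.42 -0.03] grip -0.002 J [-0.7   0.43  1.8   0.    0.91 -2.33]
```

```bash
for i in 1; do python3 -m inch '[[0,[0,0,0.001],0],[0,[0,0,0.002],0],[0,[0,0,0.002],0]]'|egrep 'ee|contact'; python3 -m inch '[[0,[0,0,0.001],0],[0,[0,0,0.001],0],[0,[0,0,0.001],0]]'|egrep 'ee|contact';python3 -m inch '[[0,[0,0,0.001],0],[0,[0,0,0.001],0],[0,[0,0,0.001],0]]'|egrep 'ee|contact'; done
```

```text
ee_pos: [0.4714, -0.253, 0.0537]
contact_force: [0.4, 0.0, 0.7]
ee_pos: [0.4715, -0.2532, 0.0529]
contact_force: [-0.5, -0.5, 2.4]
ee_pos: [0.4716, -0.2538, 0.0527]
contact_force: [-3.8, -0.2, 8.2]
```

```bash
python3 -m inch '[[0,[0,0.003,0],0],[0,[0,0.006,0],0],[0,[0,0.01,0],0],[0,[0,0.014,0],0]]'|egrep 'ee|contact';python3 -m inch '[[0,[0,0.004,0],0],[0,[0,0.009,0],0],[0,[0,0.014,0],0],[0,[0,0.017,0],0],[0,[0,0.018,0],0],[0,[0,0.018,0],0]]'|egrep 'ee|contact'
python3 - <<'E'
from h import *
a=cams.camera("top")["image"];b=cams.camera("side")["image"]
f=lambda im,x,y,w,h,k:cv2.resize(im[y:y+h,x:x+w,::-1],None,fx=k,fy=k,interpolation=cv2.INTER_CUBIC)
cv2.imwrite("pics/d.png",np.hstack([f(a,365,170,100,110,4),f(b,235,270,100,110,4)]))
E
```

```text
ee_pos: [0.4707, -0.2397, 0.0529]
contact_force: [-3.6, -0.4, 10.2]
ee_pos: [0.4696, -0.221, 0.0526]
contact_force: [-2.8, 0.7, 8.7]
```

View pics/d.png

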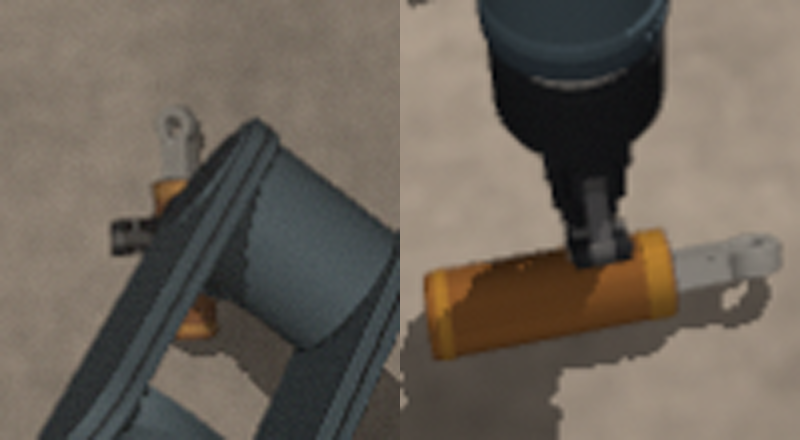

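The lever rolled about 45° without slipping: the eye is seen half edge-on. I'll lift, step back 16 mm and do the second stroke.

```bash
python3 -m inch '[[0,[0,0,-0.012],0],[0,[0,0,-0.012],0],[0,[0,-0.017,-0.012],0],[0,[0,-0.017,-0.012],0],[0,[0,-0.017,-0.006],0],[0,[0,-0.017,-0.003],0],[0,[0,-0.017,-0.001],0],[0,[0,-0.017,-0.001],0]]'|egrep 'ee|contact';  python3 -m inch '[[0,[0,0,0.001],0],[0,[0,0,0.001],0],[0,[0,0,0.001],0]]'|egrep 'ee|contact'
```

```text
ee_pos: [0.4702, -0.2383, 0.0527]
contact_force: [-2.7, 0.6, 5.6]
ee_pos: [0.4702, -0.2386, 0.0525]
contact_force: [-4.1, -1.3, 11.8]
```

```bash
python3 -m inch '[[0,[0,0.003,0],0],[0,[0,0.006,0],0],[0,[0,0.01,0],0],[0,[0,0.014,0],0]]'|egrep 'ee|contact';python3 -m inch '[[0,[0,0.004,0],0],[0,[0,0.009,0],0],[0,[0,0.014,0],0],[0,[0,0.018,0],0],[0,[0,0.02,0],0],[0,[0,0.02,0],0]]'|egrep 'ee|contact'
python3 -m inch '[[0,[0,0,-0.012],0],[0,[0,0,-0.03],0],[1,[0,0,-0.06],0],[1,[0,0,-0.1],0],[1,[0,-0.1,-0.1],0],[1,[0,-0.1,-0.1],0],[1,[0,-0.1,-0.1],0],[1,[0,-0.1,-0.1],0]]'|egrep 'ee|contact'
python3 - <<'E'
from h import *
import pickle
C=[cams.camera(n) for n in("top","side")];pickle.dump(C,open("roll.pkl","wb"))
a,b=[c["image"] for c in C]
f=lambda im,x,y,w,h,k:cv2.resize(im[y:y+h,x:x+w,::-1],None,fx=k,fy=k,interpolation=cv2.INTER_CUBIC)
cv2.imwrite("pics/e.png",np.hstack([f(a,360,180,70,85,5),f(b,235,300,90,85,5)]))
E
```

```text
ee_pos: [0.4692, -0.2244, 0.0528]
contact_force: [-5.8, -1.0, 14.4]
ee_pos: [0.468, -0.2035, 0.0524]
contact_force: [-4.8, 1.2, 12.9]
ee_pos: [0.4745, -0.3077, 0.1512]
contact_force: [0.0, -0.1, 0.0]
```

View pics/e.png

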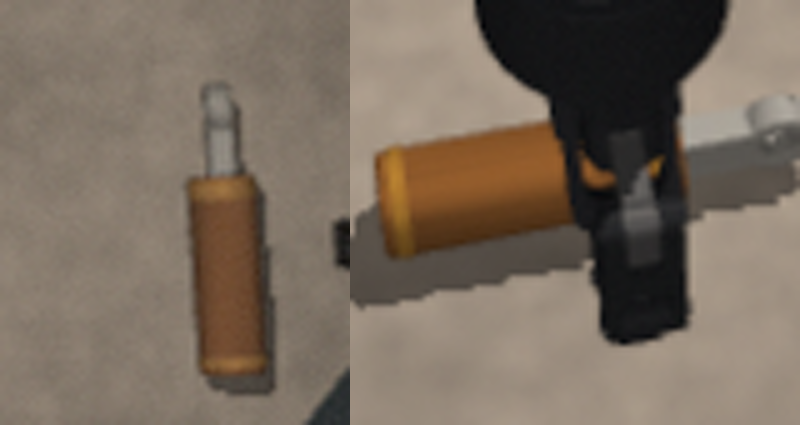

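The eye is now edge-on in the top view. Eye sides are at x≈200 to 235 and y≈85 to 120, and the handle ends are at (223,180) and (235,370). I'll fit the pose and compare the eye's seen width with the expected roll.

Run:
```python
from h import *
import pickle
from scipy.optimize import least_squares
t,s=pickle.load(open("roll.pkl","rb"))
q=lambda p:np.array([360+(p[0]+.5)/5-.5,180+(p[1]+.5)/5-.5])
def P(v,l):
    c,n=np.cos(v[2]),np.sin(v[2]);l=np.atleast_2d(l);return np.c_[v[0]+c*l[:,0]-n*l[:,1],v[1]+n*l[:,0]+c*l[:,1],l[:,2]]
lo=[(q((223,179)),(.06,0,.042)),(q((235,372)),(-.06,0,.038))]
o=least_squares(lambda v:np.concatenate([proj(t,P(v,l))[0]-p for p,l in lo]),[.45,-.21,.06]);v=o.x
print("lever",v.round(4),np.degrees(v[2]).round(2),o.fun.round(1),"bal",P(v,(.02,0,.021)).round(4))
a=np.linspace(0,2*np.pi,60)
for roll in (75,80,85,90,95,100,105):
    g=np.radians(roll);pts=[]
    for h in(-.007,.007):
        x=.1+.016*np.cos(a);y=.016*np.sin(a);z=h+0*a
        # roll toward +y: top goes to +y => rotation about x by -g
        pts.append(np.c_[x,y*np.cos(g)+z*np.sin(g),.021-y*np.sin(g)+z*np.cos(g)])
    p=(proj(t,P(v,np.vstack(pts)))-[360,180]+.5)*5-.5
    print(roll,p.min(0).round(0),p.max(0).round(0))
g=t["image"][180:265,360:430].astype(int)
for y in (18,20,22,24,30): print(y,g[y,36:52].sum(1)//3, (g[y,36:52,0]-g[y,36:52,2]))
need(*P(v,(.02,0,.021))[0][:2],.15,np.degrees(v[2])+90)
```

```text
lever [ 0.4468 -0.2124  0.0684] 3.92 [-0.  -0.8  0.   0.8] bal [[ 0.4667 -0.211   0.021 ]]
75 [191.  83.] [234. 136.]
80 [193.  83.] [233. 136.]
85 [195.  83.] [231. 136.]
90 [196.  83.] [229. 137.]
95 [198.  83.] [227. 137.]
100 [199.  82.] [226. 137.]
105 [198.  82.] [227. 137.]
18 [125 124 127 124  92  98 114 115 115 109 113 119 120 121 118 116] [26 27 26 28 18 13 14 14 14 17 21 23 27 24 25 25]
20 [123 122 124 124  99 108 134 133 130 114  94 111 124 124 122 123] [26 28 27 26 19 12 16 15 17 14 19 22 27 25 27 24]
22 [123 125 121 124 117 103 117 126 126 117  89  66 108 127 122 119] [25 26 26 27 22 14 13 13 16 14 15 13 23 25 27 25]
24 [120 122 126 126 104  84  92 100 107  97  81  70 108 123 121 121] [26 25 25 27 24 12 10 11 11 12 16 15 22 26 25 25]
30 [123 124 124 123 115  98 120 133 134 135 108  73 104 120 121 119] [26 25 26 24 23 14 14 14 16 15 16 15 22 26 25 25]
t 6.98 ee [ 0.4737 -0.3036  0.1505] yaw_y 93.26 shift [0.0017 0.0928 0.0007] turn -0.66 F [-0.21 -0.1  -0.52] grip 0.99 J [-0.77  0.36  1.63  0.    1.15 -2.4 ]
```

```bash
python3 -m inch '[[1,[0.002,0.04,0],-0.7],[1,[0.002,0.08,0],-0.7],[1,[0.002,0.093,0],-0.7],[1,[0.002,0.093,0.03],-0.7],[1,[0.002,0.093,0.06],-0.7],[1,[0.002,0.093,0.09],-0.7],[1,[0.002,0.093,0.1],-0.7],[1,[0.002,0.093,0.1],-0.7]]'|egrep 'ee|contact';python3 -c "
from h import *
need(.4667,-.211,.013,93.92)"
```

```text
ee_pos: [0.4648, -0.2086, 0.0491]
contact_force: [0.3, 0.5, 0.6]
t 7.65 ee [ 0.4648 -0.2086  0.0491] yaw_y 94.12 shift [-0.0019 -0.0027  0.0361] turn 0.2 F [0.33 0.54 0.61] grip 1.004 J [-0.64  0.41  1.86  0.    0.88 -2.28]
```

```bash
python3 -m inch '[[1,[-0.001,-0.002,0.015],0],[1,[-0.001,-0.002,0.025],0],[1,[-0.001,-0.002,0.034],0],[1,[-0.001,-0.002,0.036],0],[1,[-0.001,-0.002,0.036],0]]'|egrep 'ee|contact';python3 -m inch '[[0.4,[0,0,0],0],[0.3,[0,0,0],0],[0.2,[0,0,0],0],[0,[0,0,0],0],[0,[0,0,0],0],[0,[0,0,0],0],[0,[0,0,0],0],[0,[0,0,0],0]]';python3 -m inch '[[0,[0,0,0],0],[0,[0,0,0],0],[0,[0,0,0],0],[0,[0,0,0],0]]'
```

```text
ee_pos: [0.4679, -0.213, 0.0157]
contact_force: [-0.3, -1.0, -1.0]
t: 8.73
ee_pos: [0.4685, -0.2134, 0.0166]
tool_rot: [-0.035, 0.999, -0.0, 0.0]
contact_force: [-0.3, 0.3, 6.2]
grip_width: 0.477
finger_force: 60.0
t: 9.07
ee_pos: [0.4685, -0.2135, 0.0166]
tool_rot: [-0.035, 0.999, -0.0, 0.0]
contact_force: [0.2, -0.2, 5.7]
grip_width: 0.473
finger_force: 60.0
```

```bash
python3 -m inch '[[0,[0,0,-0.02],0],[0,[0,0,-0.05],0],[0,[0,0,-0.08],0],[0,[0,0,-0.11],0],[0,[0,0,-0.13],0],[0,[0,0,-0.135],0],[0,[0,0,-0.135],0],[0,[0,0,-0.135],0]]';python3 -c "
from h import *
need(.5056,.1597,.151,83.77)"
```

```text
t: 9.73
ee_pos: [0.4675, -0.2127, 0.1497]
tool_rot: [-0.035, 0.999, 0.001, -0.001]
contact_force: [-0.4, 1.2, -2.8]
grip_width: 0.47
finger_force: 61.9
t 9.73 ee [ 0.4675 -0.2127  0.1497] yaw_y 94.05 shift [-0.0644  0.3687 -0.001 ] turn 10.28 F [-0.36  1.21 -2.82] grip 0.47 J [-0.64  0.28  1.75 -0.    1.11 -2.29]
```

```bash
python3 -m inch '[[0,[-0.004,0.015,0],1],[0,[-0.01,0.04,0],2],[0,[-0.016,0.07,0],4],[0,[-0.022,0.1,0],6],[0,[-0.027,0.13,0],8],[0,[-0.032,0.16,0],10],[0,[-0.036,0.18,0],10.3],[0,[-0.036,0.185,0],10.3]]' | egrep ee; python3 -c "
from h import *
need(.5056,.1597,.151,83.77)"
```

```text
ee_pos: [0.4894, -0.0226, 0.1484]
t 10.4 ee [ 0.4894 -0.0226  0.1484] yaw_y 83.89 shift [ 0.0033  0.183  -0.0022] turn 0.12 F [ 0.54  0.73 -1.89] grip 0.472 J [-0.28  0.24  1.81  0.    1.1  -1.74]
```

```bash
python3 -m inch '[[0,[0,0.02,0],0],[0,[0.001,0.05,0],0],[0,[0.002,0.08,0],0],[0,[0.003,0.11,0],0],[0,[0.003,0.14,0],0],[0,[0.003,0.165,0],0],[0,[0.003,0.18,-0.001],0],[0,[0.003,0.183,-0.002],0]]' | egrep ee;python3 -m inch '[[0,[0,0,0],0],[0,[0,0,0],0]]'
python3 - <<'E'
from h import *
import pickle
C=[cams.camera(n) for n in("top","side")];pickle.dump(C,open("near.pkl","wb"))
need(.5056,.1597,.151,83.77)
a,b=[c["image"] for c in C]
f=lambda im,x,y,w,h,k:cv2.resize(im[y:y+h,x:x+w,::-1],None,fx=k,fy=k,interpolation=cv2.INTER_CUBIC)
cv2.imwrite("pics/f.png",np.hstack([f(a,250,115,75,100,5),f(b,270,130,85,100,5)]))
E
```

```text
ee_pos: [0.507, 0.1579, 0.1508]
t: 11.23
ee_pos: [0.5073, 0.1552, 0.1516]
tool_rot: [0.054, 0.999, -0.001, -0.001]
contact_force: [0.0, -0.2, -3.0]
grip_width: 0.476
finger_force: 61.9
t 11.33 ee [0.5076 0.1548 0.1521] yaw_y 83.69 shift [0.0025 0.0046 0.0011] turn -0.08 F [-0.16  0.17 -2.86] grip 0.471 J [ 0.09  0.3   1.71 -0.    1.13 -1.37]
```

View pics/f.png

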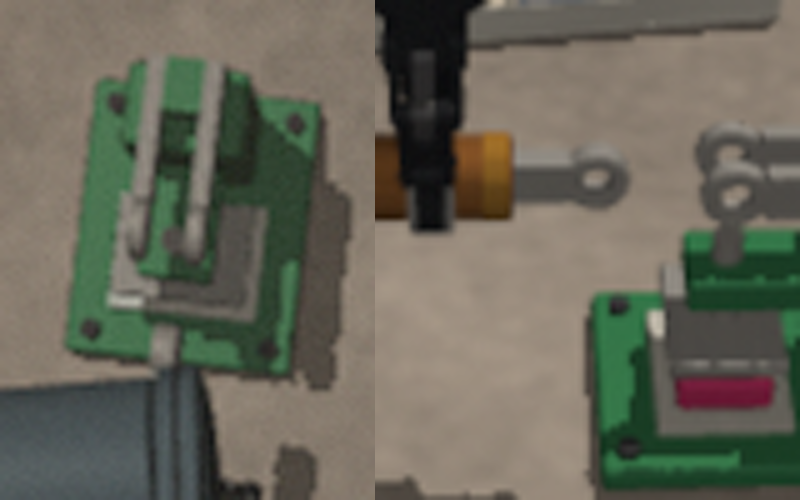

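The lever is held level. In the side crop its eye hole is at (598,178), with the knuckle holes at (737,191) and (730,150). In the top crop the eye's centre line is at (166,345), and the fork's mid line runs through (182,62) and (167,237). That puts the lever about 4 to 5 mm too far toward -y, which agrees with the TCP error.

Run:
```python
from h import *
import pickle
t,s=pickle.load(open("near.pkl","rb"))
S=lambda p:np.array([270+(p[0]-375+.5)/5-.5,130+(p[1]+.5)/5-.5]);T=lambda p:np.array([250+(p[0]+.5)/5-.5,115+(p[1]+.5)/5-.5])
yaw=-.1088;c,n=np.cos(yaw),np.sin(yaw);u=np.array([c,n,0]);w=np.array([-n,c,0]);k=np.array([0,0,1])
B=np.array([.6528,.1436,.15]);e=np.array([.5076,.1548,0])+.0781*u;e[2]=.021+.1518-.0166
print("eye robot",e,"rel to bore u,w,z",(e-B)@u,(e-B)@w,e[2]-.15)
J=np.stack([(proj(s,B+.001*d)-proj(s,B))[0] for d in(u,w,k)],1)
print("px/mm side u,w,z\n",J.round(3))
for nme,p,q in(("near",(737,191),B-.021*w),("far",(730,150),B+.011*w),("eye",(598,178),e-.007*w)): print(nme,(S(p)-proj(s,q)[0]).round(2))
for nme,p,q in(("knL",(138,238),B+.016*w+.017*k),("knR",(196,240),B-.016*w+.017*k),("armsL",(153,62),B+.016*w+.1*u+.013*k),("armsR",(212,67),B-.016*w+.1*u+.013*k),("eye top front",(166,328),e+.016*u)): print(nme,(T(p)-proj(t,q)[0]).round(2))
```

```text
eye robot [0.5852382  0.14631947 0.1562    ] rel to bore u,w,z -0.06745760659509957 -0.0046328352340902134 0.006199999999999983
px/mm side u,w,z
 [[ 0.411 -0.035  0.023]
 [-0.006 -0.255 -0.326]]
near [ 1.05 -1.95]
far [ 0.78 -1.94]
eye [ 1.57 -0.47]
knL [-0.2   2.69]
knR [-0.19  1.76]
armsL [-1.72  3.17]
armsR [-1.43  2.86]
eye top front [-0.19  0.9 ]
```

Run:
```python
from h import *
import pickle
t=pickle.load(open("top0.pkl","rb"));im=t["image"].astype(float)
g=im[:,:,1]-(im[:,:,0]+im[:,:,2])/2   # greenness
def groups(row,a,b):
    gr=np.clip(1-g[row,a:b]/25,0,1)   # 1 = not green
    return gr
for y in range(128,168,4): print(y,(g[y,268:312]).astype(int))
# base outer edges at z=.016: outermost green crossing, left and bottom
m=(g>12).astype(np.uint8);m[:100]=0;m[200:]=0;m[:,:250]=0;m[:,330:]=0
def edge(pts):
    P=np.array([atz(t,u,v,.016)[:2] for u,v in pts]);vx,vy,x0,y0=cv2.fitLine(P.astype(np.float32),cv2.DIST_HUBER,0,.01,.01).ravel();return np.degrees(np.arctan2(vy,vx)).round(2),x0,y0
L=[(np.where(m[y])[0][0]-.5,y) for y in range(140,182)]
Rr=[(np.where(m[y])[0][-1]+.5,y) for y in range(140,182)]
Bt=[(x,np.where(m[:,x])[0][-1]+.5) for x in range(268,306)]
for q in(L,Rr,Bt): print(edge(q))
```

```text
128 [ 1  0  0  0 -1  0  1  3 26 39 35 12  2  1  8 25 37 35 34 35 35 37 32 12
  1  1  1  0  0  0 -1  1  0  0  1 -1 -1  0  0  1  0  0  0  1]
132 [ 4 23 38 37 39 37 34 35 38 38 23  5 -1  0 14 35 36 34 35 36 35 38 17  2
  3  0  0 14 18 17 19 17  3  0  1 -1  0  1  0  0  0  0 -1  1]
136 [ 9 34 35 26  4 -3  9 26 36 38 15  0  2  5 19 33 32 32 34 36 37 30 10  0
  1  1  7 17 15 18 18 13  7 12 30 36 36 36 37 38 37 38 36 37]
140 [21 37 36 35 35 32 33 35 38 23  5  2  2 -1  9 17 17 18 17 18 19  6  2  1
  2  1 12 17 19 16 13 10  5  8 14 17 16 29 33 17 -2  0 10 29]
144 [36 36 36 34 35 36 29 12 15  4  2  2  1  2  9 14 14 16 19 32 30 10 -1  2
  1  7 15 15 18 19 11  5  6 10 16 19 18 17 19 16 16 22 33 36]
148 [36 34 37 37 35 36 36 38 28  8  0  3  1  6 15 16 12 12 14 15  6  2  1  1
  1  7  5  7  6  5  9  4  7 14 18 21 15 17 19 18 17 19 18 18]
152 [36 36 36 35 36 35 36 40 13  0  0  1  1 27 38 35 35 29 17 19  7  2  1  0
  6 15 15 13 13 17 14 15 17 18 17 17 18 17 18 19 18 19 18 17]
156 [35 36 35 36 38 25  6  0  2  2  2  0 20 35 35 36 28 15 18 13  2  1  1  0
 11 14  1  1  4  2  4  5  6  8  9 14 19 19 19 16 17 18 16 12]
160 [35 38 35 35 36 15  0  0  2  2  1  1 24 38 32 22 11  7 10  5  1  1  0  6
 20 11  0  0  2  1  2  2  0  2  3  9 19 17 16 19 18 17 17  5]
164 [36 35 37 37 25  6  1  0  3  0 -1 19 32 34 23  5  1  2  0  2  2  0  2 10
 16  2  0  1  1  1  1  0  3  1  7 16 18 18 17 19 20 20 11  4]
(np.float32(-6.52), np.float32(0.66957086), np.float32(0.21341799))
(np.float32(-6.22), np.float32(0.6642482), np.float32(0.07457125))
(np.float32(84.12), np.float32(0.58704174), np.float32(0.14243771))
```

Run:
```python
from h import *
import pickle
t,s=pickle.load(open("near.pkl","rb"));im=s["image"].astype(float)
br=im[:,:,0]-im[:,:,2]
for x in list(range(262,275))+list(range(350-64,374-64)):
    c=br[145:185,x]; k=np.where(c>60)[0]
    if len(k)>8:
        a,b=k[0],k[-1]; f=lambda i,j:i+(60-c[i])/(c[j]-c[i])*(j-i)
        print(x,round(145+(f(a-1,a)+f(b+1,b))/2,2),round(f(b+1,b)-f(a-1,a),2),end=" | ")
print()
gray=im.mean(2)
for x in (300,303,306,309,312,315,318): print(x,gray[152:178,x].astype(int))
yaw=-.1088;u=np.array([np.cos(yaw),np.sin(yaw),0]);e=np.array([.5076,.1548,0])+.0781*u;e[2]=.021+.1518-.0166
for d in(0,-.03,-.045,-.1,-.11,-.14,-.155): print(d,proj(s,e+d*u)[0].round(2))
```

```text
287 161.83 10.33 | 288 161.71 10.08 | 289 161.44 9.63 | 290 161.56 9.88 | 291 161.99 11.51 | 292 163.43 15.43 | 293 163.37 15.27 | 294 163.36 15.27 | 295 163.37 15.27 | 296 163.03 13.94 | 
300 [130 129 129 129 129 131 131 133 136 137 137 103  75  74  74  75  76  75
  95 124 137 139 139 137 136 134]
303 [129 128 128 127 128 129 132 136 137 137 137 102  74  74  74  75  74  75
  98 132 143 142 140 138 138 137]
306 [130 132 131 127 126 126 132 134 137 137 137 102  74  75  74  74  74  75
  97 131 141 139 137 137 139 140]
309 [127 127 128 127 126 125 124 123 114 113 115  92  75  73  73  74  75  73
 102 128 135 134 134 135 137 138]
312 [121 121 123 124 123 124 124 125 127 113  88  76 100 123 129  93  70  75
  76 100 125 132 133 136 137 138]
315 [127 125 122 124 126 128 133 137 139 113  84  79 110 120 113  86  71  75
  75  89 120 132 135 137 136 137]
318 [123 121 121 123 126 128 129 129 129 127 107  85  74  72  73  74  74  79
 101 123 131 135 136 135 133 132]
0 [312.51 163.86]
-0.03 [300.02 164.03]
-0.045 [293.76 164.11]
-0.1 [270.74 164.43]
-0.11 [266.54 164.49]
-0.14 [253.93 164.66]
-0.155 [247.62 164.75]
```

```bash
python3 -m inch '[[0,[-0.003,0.002,0.001],0],[0,[-0.008,0.004,0.002],0],[0,[-0.014,0.005,0.002],0],[0,[-0.02,0.005,0.002],0],[0,[-0.026,0.005,0.002],0],[0,[-0.03,0.005,0.002],0],[0,[-0.03,0.005,0.002],0],[0,[-0.03,0.005,0.002],0]]' | egrep ee;python3 -m inch '[[0,[0,0,0],0],[0,[0,0,0],0],[0,[0,0,0],0]]'
python3 - <<'E'
from h import *
import pickle
C=[cams.camera(n) for n in("top","side")];pickle.dump(C,open("near2.pkl","wb"))
need(.5752,.1521,.1456,83.77)
a,b=[c["image"] for c in C]
f=lambda im,x,y,w,h,k:cv2.resize(im[y:y+h,x:x+w,::-1],None,fx=k,fy=k,interpolation=cv2.INTER_CUBIC)
cv2.imwrite("pics/g.png",np.hstack([f(a,262,125,40,60,10),f(b,317,140,40,60,10)]))
E
```

```text
ee_pos: [0.5385, 0.1577, 0.1507]
t: 12.25
ee_pos: [0.538, 0.1579, 0.1508]
tool_rot: [0.054, 0.999, -0.0, -0.0]
contact_force: [0.2, -0.2, -3.3]
grip_width: 0.47
finger_force: 61.9
t 12.35 ee [0.5381 0.1579 0.1509] yaw_y 83.76 shift [-0.0375 -0.0017  0.0053] turn -0.01 F [-0.17 -0.25 -2.25] grip 0.475 J [ 0.09  0.35  1.64 -0.    1.15 -1.38]
```

View pics/g.png

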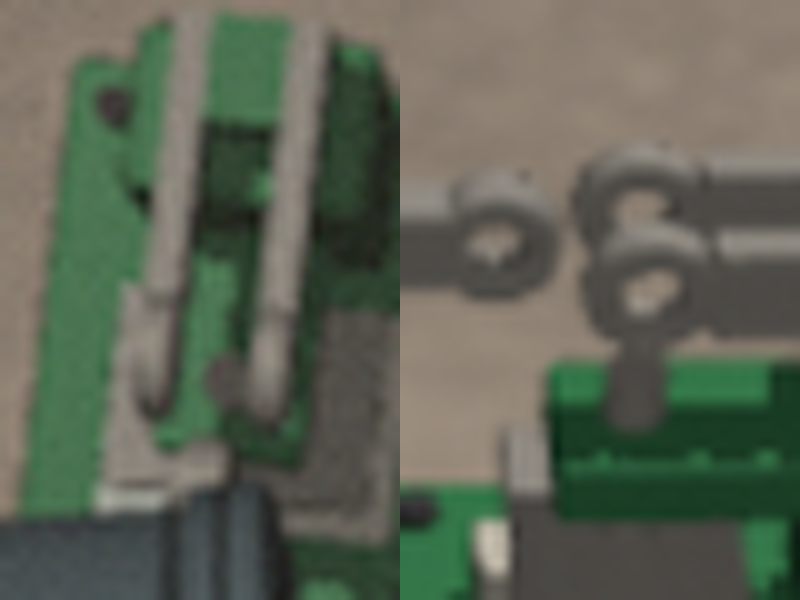

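The two pictures agree. In the top crop the eye (about (205,465)) sits on the fork's mid line, expected at 202. In the side crop the eye hole is at (495,243) and the fork holes are at (650,290) and (638,208). So the eye has about 37 mm to go and is 3 to 5 mm high. I'll advance.

```bash
python3 -m inch '[[0,[0,0,0.002],0],[0,[-0.003,0,0.004],0],[0,[-0.007,0,0.0045],0],[0,[-0.012,0,0.0045],0],[0,[-0.016,0,0.0045],0],[0,[-0.019,0,0.0045],0],[0,[-0.02,0,0.0045],0],[0,[-0.02,0,0.0045],0]]' | egrep 'ee|cont';python3 -m inch '[[0,[-0.003,0,0],0],[0,[-0.006,0,0],0],[0,[-0.01,0,0],0],[0,[-0.013,0,0],0],[0,[-0.016,0,0],0],[0,[-0.017,0,0],0],[0,[-0.017,0,0],0],[0,[-0.017,0,0],0]]'
python3 - <<'E'
from h import *
import pickle
C=[cams.camera(n) for n in("top","side")];pickle.dump(C,open("near3.pkl","wb"))
need(.5752,.1521,.1456,83.77)
a,b=[c["image"] for c in C]
f=lambda im,x,y,w,h,k:cv2.resize(im[y:y+h,x:x+w,::-1],None,fx=k,fy=k,interpolation=cv2.INTER_CUBIC)
cv2.imwrite("pics/h.png",np.hstack([f(a,262,125,40,55,10),f(b,325,147,36,50,11)[:550]]))
E
```

```text
ee_pos: [0.5586, 0.1555, 0.1462]
contact_force: [-0.2, -0.2, -2.8]
t: 13.68
ee_pos: [0.575, 0.1538, 0.1462]
tool_rot: [0.054, 0.999, -0.0, -0.0]
contact_force: [0.1, -0.2, -2.7]
grip_width: 0.474
finger_force: 61.9
t 13.78 ee [0.5748 0.1539 0.1463] yaw_y 83.76 shift [-0.0005 -0.0017  0.0007] turn -0.01 F [ 0.39 -0.74 -2.27] grip 0.475 J [ 0.07  0.42  1.55  0.    1.17 -1.39]
```

View pics/h.png

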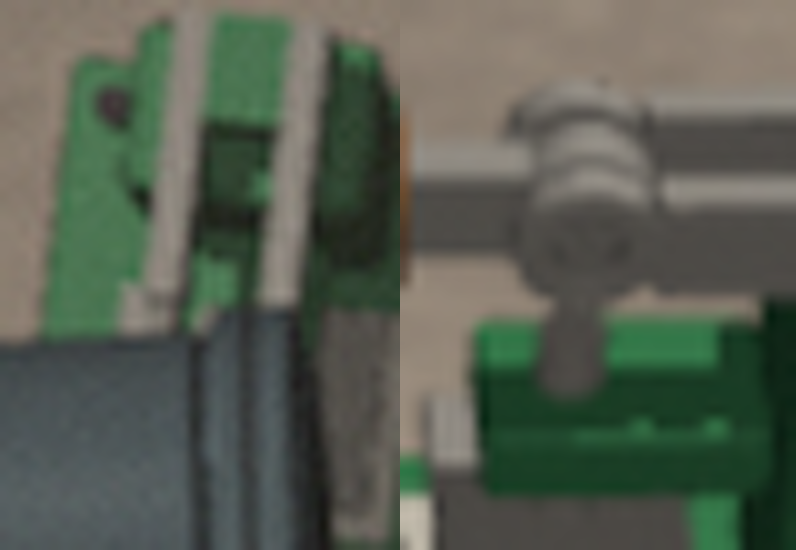

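Run:
```python
from h import *
import pickle
t,s=pickle.load(open("near3.pkl","rb"));g=s["image"].astype(int).mean(2)
for x in range(374-0-325+325-374+376,380): print(x,g[150:178,x].astype(int))
yaw=-.1088;u=np.array([np.cos(yaw),np.sin(yaw),0]);w=np.array([-u[1],u[0],0]);B=np.array([.6528,.1436,.15])
for x in range(373-0,373): pass
for x in range(376,380): pass
for x in (375,): pass
for x in range(376-0,376): pass
print()
for c in range(375-0,375): pass
for x in range(374,382,2): pass
for x in (326+50,): pass
for x in range(340,350): print(x, g[150:178,x].astype(int))
for n,l,r0 in(("far back",.021,.017),("far front",.011,.017),("eye back",.007,.016),("eye front",-.007,.016),("near back",-.011,.017),("near front",-.021,.017)): print(n,proj(s,B+l*w+[0,0,r0])[0].round(2))
```

```text
376 [133 131 131 131 134 135 126  99  81  81  80  81 101 127 136 101  73  73
  72  72  73  72  73  64  48  40  45  53]
377 [131 130 131 132 134 135 127  99  80  81  80  81 100 127 136 102  73  73
  74  72  73  72  73  64  47  40  45  57]
378 [129 130 131 132 135 135 127  99  80  81  81  81 104 129 137 101  73  73
  72  73  72  73  73  63  48  41  53  60]
379 [127 129 130 131 134 135 127  99  80  81  80  81 111 131 136 100  73  73
  73  73  73  73  73  68  51  54  70  66]

340 [127 126 128 129 135 136 111  83 108 125 129 111 109 123 115  89  76  69
  73  72  69  71  76  76  76  73  72  72]
341 [127 126 128 129 137 139 113  84 119 134 134 111 123 137 116  87  75  70
  70  71  71  72  77  77  80  76  70  71]
342 [127 126 128 129 131 139 115  85 122 138 138 112 126 140 114  83  74  71
  72  70  72  72  77  77  76  75  73  72]
343 [126 125 127 128 118 134 121  89 120 137 139 113 124 141 115  85  75  69
  73  71  69  72  75  76  86  90  81  72]
344 [126 126 126 128 128 137 133 100 101 128 138 118 115 137 122  89  75  69
  70  64  64  72  75  74 100 105  88  74]
345 [126 126 126 127 127 131 132 107  86 112 130 127 111 130 134 100  76  73
  69  62  66  72  74  81 118 112  88  80]
346 [126 127 127 126 126 127 118 103  83  87 112 122 112 121 133 107  81  75
  73  73  73  73  76 103 126 112  88  80]
347 [129 130 128 126 125 130 117  84  68  72  83  97 104 102 110 100  83  77
  73  74  73  72  80 114 129 112  88  81]
348 [129 131 128 124 125 132 135 108  79  75  74  72  80  95 102  79  75  77
  74  74  74  72  74  89 120 111  88  81]
349 [129 129 127 123 125 133 135 107  79  76  73  74  85 122 136 108  79  74
  74  72  73  73  75  78 116 112  89  81]
far back [339.86 153.47]
far front [340.2  155.95]
eye back [340.32 157.29]
eye front [340.82 160.84]
near back [340.99 161.54]
near front [341.35 164.13]
```

```bash
python3 -c "
from h import *
need(.5752,.1521,.1456,83.77)
print(r.sign_off())"
```

```text
t 13.78 ee [0.5748 0.1539 0.1463] yaw_y 83.76 shift [-0.0005 -0.0017  0.0007] turn -0.01 F [ 0.39 -0.74 -2.27] grip 0.475 J [ 0.07  0.42  1.55  0.    1.17 -1.39]
the job is handed in; nothing more can be done
None
```

I rolled the lever a quarter turn, then picked it up and handed it in at 13.8 s: held level with its eye between the fork's knuckles, holes lined up to within about 1–2 mm by the cameras, no sign of contact with the press, and the pin and soaps untouched; the hand-in gave no verdict.

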